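# Clear the detergent tub's lid and hold it open

## Robot

A 6-joint arm with a two-finger parallel gripper is mounted at the origin on the work surface. World frame = base frame: x ahead of the robot, y to its left, z up, the work surface at z = 0. Lengths are in mm, angles in rad, forces in N, time in s.
With the tool pointing down it reaches from about 350 to 875 mm from the base axis. Payload 4.2 kg.
Tool frame: the origin (TCP) lies between the finger pads; the fingertips stand 11 mm ahead of it and the grasp point (between the pads) lies 8 mm behind it; z points along the fingers, y is the direction in which the jaws open and shut (so a half turn about z gives the same grasp; the last joint's range is limited). The gripper opens to 85 mm and grips with 20 to 120 N. Pads are 22 mm wide; open, the fingers measure 114 mm over their backs; the gripper's body (76 mm by 85 mm) begins 54 mm behind the grasp point. The pads swing forward as they close: fully open they stand 13 mm farther back than shut.
Start: joints at [1.528, 0.385, 0.008, 0, -1.194, -0.259], TCP at [185.742, 596.74, 242.312] pointing down, gripper open.
Joint ranges: [-3.14, 3.14], [-1.21, 2.06], [-1.07, 1.41], [-3.16, 2.05], [-2.99, -0.16], [-3.1, 3.1]. Speed limits (rad/s): [2.79, 2.79, 3.14, 3.14, 3.14, 3.14].

## Interface

Orientations are given as a unit quaternion [x, y, z, w].
In Python, from bench import * gives the robot as it stands.
- The arm moves only by the tool servo_tool, never from a script. Its argument "rows" is a list of rows, each a list of 7 numbers: the opening, from 0 (shut) to 1 (fully open), then the shift along the tool's x, y, z in cm, then the turn, a rotation vector about the tool's x, y, z in degrees. A call has 1 to 12 rows; each row shifts and turns the commanded pose from where the row before left it, along the tool's axes as they then stand; what a row does not reach is not made up. A row lasts 1/10 s, in which the tool goes at most 50 mm and 8.59 degrees, less where a joint would pass 70% of its speed; a pose out of reach is approached as far as the arm can. A call is refused whole if a number of a shift passes 5 or a number of a turn 8.59, either way. A call with a gripper value outside its range is refused whole. The fingers move at their own pace and stop on an object; the grip force is fixed at half the most. Time passes only in rows, so rows that do not move let the fingers close. It gives the time, the measured TCP pose, the force and the opening at its end, in the units of the state.
- read_state(): the state, without advancing time (a new reading comes with each control period).
- get_image(name): name is "scene" or "top"; returns a dict with "image" (384x512x3 uint8, red, green, blue), "mtx" (3x3 intrinsics, pixels), "k1" (the pictures are not rectified: a ray, as slopes to the right and down, at radius r is drawn at 1 + k1 r^2 times it, then the intrinsics apply), "extrinsics" (4x4, takes a point from camera to world coordinates). Camera axes: x right, y up, looking along -z (the intrinsics and any distortion apply to the point x, -y, -z); pixel columns grow to the right and rows downward; lengths in mm; the calibration is good to about 2 mm. A picture is of the moment at which its call begins. There is no depth.
- job_done(): hands the job in, once; it reports no verdict.
The state is a dict: "clock": time; "joints": joint angles; "joint_vel": joint speeds; "joint_efforts": joint torques, N m; "position": TCP position; "ee_rot": TCP orientation; "contact_force": force on the tool from outside, world axes, zero at the start; "wrist_torque": the same for the moment, N m; "gripper_width": finger opening in mm.
Only numpy, scipy, OpenCV 4.12 (cv2) and the standard library are available. Lean on these libraries where they do the work, as an engineer would, in place of code of your own. Each camera call takes 0.05 s, during which the arm holds its last target. There are 200 camera calls.

## Task

I want to top up the blue detergent tub. Take the jar off its lid and stand it gently on the cork mat, keeping it upright. Then lift the tub's spring-loaded lid by its orange tab until it is 60 degrees open, and finish while holding it there with the gripper: it would snap shut, so do not let go. Leave everything else on the ledge where it is.

Things in the scene. Friction and masses are not known exactly. Their poses are not given: they have to be found in the camera images.
- jar: Closed amber glass jar with a steel screw cap, 130 mm tall, body 56 mm in diameter, 0.2 to 0.4 kg, standing upright on the tub's shut lid, its underside 118 mm above the ledge. Origin: centre of its underside; z runs up to its cap. It can be gripped from above round the top of its body or its cap (cap 50 mm in diameter, 16 tall; body straight up to 100 mm above the underside).
- mat: Round cork mat, 110 mm in diameter and 6 mm thick, fixed to the ledge. Origin: centre of its underside; its top is 6 mm above that.
- tub: Blue plastic tub, 170 (x) by 190 (y) by 110 mm high, fixed to the ledge. Origin: centre of its underside; its front, with the lid's orange tab, faces its own -x; the lid is hinged along its +x top edge, parallel to its y.
- lid (a joint): Angle of the tub's lid in rad: 0 shut, 1.047 at 60 degrees open, at most 1.9. The lid is a white board 8 mm thick, 176 by 196 mm; 0.3 kg, and a weak spring shuts it: about 2 N at the tab holds it at any angle up to 60 degrees, and released it falls shut.
- lid_tab (a point): Middle of the lid's orange tab, which is 28 mm wide (along the tub's y), 12 thick and sticks out 51 mm from the lid's front edge; this point is 28 mm from that edge. Shut, it is 114 mm above the ledge and 118 mm in front (-x) of the tub's centre; it rises on an arc of 203 mm radius about the hinge. Pinched from above along the tub's y, it can turn between the fingers.
- lid_hinge (a point): Middle of the lid's hinge line, which runs along the tub's y: 85 mm behind (+x) the tub's centre and 114 mm above the ledge. The axes turn with the lid.
- funnel: Stainless funnel standing mouth down, 100 mm in diameter, 100 tall. Origin: centre of its underside. Leave alone.
- scoop: White measuring scoop, cup 58 mm across and 36 tall, flat handle to its +y reaching 106 mm from the cup's centre. Origin: under the cup's centre. Leave alone.
- peg1: Green clothes peg lying flat, 75 long (x), 11 wide, 14 high. Origin: centre of its underside. Leave alone.
- peg2: Second green clothes peg, the same. Leave alone.
- softener: White softener bottle with a blue cap, 70 mm in diameter, 190 tall. Origin: centre of its underside. Leave alone.
- soap: Yellow bar of soap, 80 by 55 by 25 mm. Origin: centre of its underside. Leave alone.
There are look-alikes about, which are no part of the job. Of the things that look like the mat, the larger one is meant.

How it is judged:
By the outcome, as a careful person would: the job done as asked, in the order asked, and still so for the second after the job is handed in, while the arm keeps its last pose, push and grip.
It also fails if it takes over 54 s, if anything falls off the work surface, if the arm or the gripper's body presses on something with over 40 N, if the wrist force passes 120 N, or if a joint passes its speed limit or range.

## Working session

There is one attempt and no reset: what is moved stays moved. The work goes in short steps, Python scripts to look and compute and a tool call to move; the robot and the scene stay as the last step left them, time stands still between calls to the robot, and variables do not carry over. Pictures are saved under pics/ and viewed, about 8 in all and at most 12, crops included, and the job is handed in when it is done.

Besides the shell and the picture viewer there is one more tool, called after "Emit:" by a JSON object that holds its "api" and its "payload", one argument or row to a line. servo_tool: Moves the arm, as the interface text tells. Its arguments: {"type":"object","properties":{"rows":{"type":"array","items":{"type":"array","items":{"type":"number"}}}},"required":["rows"]}

```bash
mkdir -p pics
python3 - <<'E'
from bench import *
import cv2
print(read_state())
for n in("scene","top"):
    d=get_image(n); cv2.imwrite(f"pics/{n}0.png",d["image"][:,:,::-1]); print(n,d["mtx"],d["k1"],d["extrinsics"])
a=[cv2.imread(f"pics/{n}0.png") for n in("scene","top")]
E
```

```text
{'clock': 0.0, 'joints': array([ 1.52758563e+00,  3.85549581e-01,  6.60823421e-03, -4.65179311e-04,
       -1.19402365e+00, -2.58567522e-01]), 'joint_vel': array([ 0.00025726,  0.00094404, -0.00144035,  0.00159839, -0.00015401,
        0.00089108]), 'joint_efforts': array([-6.01189004e-05, -3.92287445e+01,  1.88394374e+01,  4.18610260e+00,
       -4.71058287e-03, -2.58818513e-07]), 'position': array([185.60372193, 596.20691593, 241.22391819]), 'ee_rot': array([ 9.88624313e-01, -1.50401943e-01, -9.83962145e-05,  1.10128728e-03]), 'contact_force': array([0.62347623, 0.1123004 , 0.18178194]), 'wrist_torque': array([ 0.00385317, -0.01691067,  0.01665191]), 'gripper_width': 85.05342703170388}
scene [[348.65011704   0.         254.9865977 ]
 [  0.         348.65011704 189.64841085]
 [  0.           0.           1.        ]] 0.022084212626912257 [[ 3.19044049e-01 -6.39673234e-01  6.99306120e-01  1.27033427e+03]
 [ 9.47670933e-01  2.24222513e-01 -2.27253311e-01 -2.10882813e+02]
 [-1.14323147e-02  7.35215899e-01  6.77736589e-01  7.78449225e+02]
 [ 0.00000000e+00  0.00000000e+00  0.00000000e+00  1.00000000e+00]]
top [[470.05555227   0.         259.13132   ]
 [  0.         470.05555227 181.72243995]
 [  0.           0.           1.        ]] -0.09410698964946741 [[ 6.01143149e-03  9.94471662e-01 -1.04833084e-01  4.41385913e+02]
 [-9.99925774e-01  7.08898743e-03  9.90919841e-03  1.88960213e+01]
 [ 1.05975774e-02  1.04765734e-01  9.94440462e-01  1.41444673e+03]
 [ 0.00000000e+00  0.00000000e+00  0.00000000e+00  1.00000000e+00]]
```

View pics/scene0.png

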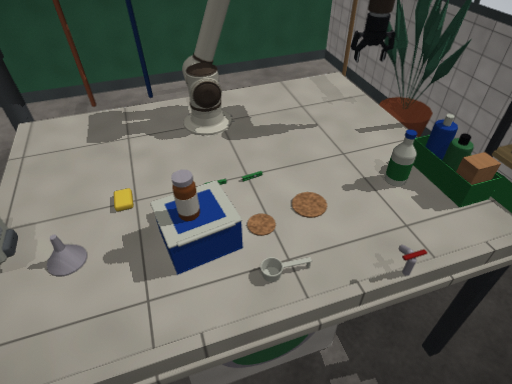

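View pics/top0.png

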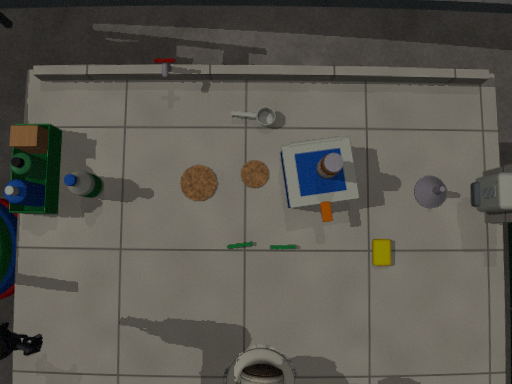

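The scene shows the jar on the lid of the tub. In the top view, the tab is near (326,212), the cap near (334,162), the larger mat near (199,183) and the smaller look-alike near (255,174). Next I'll measure these.

```bash
cat > h.py <<'E'
from bench import *
import cv2, numpy as np
def ray(d,uv):
    p=(np.array(uv,float)-d["mtx"][:2,2])/d["mtx"][0,0]
    q=p.copy()
    for _ in range(20): q=p/(1+d["k1"]*(q@q))
    R=d["extrinsics"]; return R[:3,3], R[:3,:3]@np.array([q[0],-q[1],-1])
def onz(d,uv,z):
    o,r=ray(d,uv); return o+r*(z-o[2])/r[2]
def proj(d,P):
    E=d["extrinsics"]; c=E[:3,:3].T@(np.array(P,float)-E[:3,3]); q=np.array([c[0],-c[1]])/-c[2]
    return q*(1+d["k1"]*(q@q))*d["mtx"][0,0]+d["mtx"][:2,2]
def blobs(d,lo,hi,mina=30):
    h=cv2.cvtColor(d["image"],cv2.COLOR_RGB2HSV); m=cv2.inRange(h,np.array(lo),np.array(hi))
    n,l,s,c=cv2.connectedComponentsWithStats(m)
    return [(s[i],c[i],l==i) for i in range(1,n) if s[i,4]>=mina]
E
python3 - <<'E'
from h import *
np.set_printoptions(precision=1,suppress=True)
T=get_image("top");S=get_image("scene")
for nm,d in(("top",T),("scene",S)):
  print(nm)
  for s,c,m in blobs(d,(5,60,60),(20,200,255),60): print(" corkish",s,c,onz(d,c,6))
  for s,c,m in blobs(d,(3,200,150),(20,255,255),20): print(" orange",s,c,onz(d,c,120))
for s,c,m in blobs(T,(5,60,60),(20,200,255),200):
  cn=max(cv2.findContours(m.astype(np.uint8),0,1)[0],key=len)[:,0]
  w=np.array([onz(T,p,6)[:2] for p in cn]); print(cv2.minEnclosingCircle(w.astype(np.float32)))
for s,c,m in blobs(T,(3,200,150),(20,255,255),40):
  cn=max(cv2.findContours(m.astype(np.uint8),0,1)[0],key=len)[:,0]
  w=np.array([onz(T,p,120)[:2] for p in cn]); print("tab rect",cv2.minAreaRect(w.astype(np.float32)))
  
# lid white + blue: hull
h=cv2.cvtColor(T["image"],cv2.COLOR_RGB2HSV)
print("cap px",h[155:170:3,326:343:3].tolist()); print("lid px",h[150,286:296:2].tolist(),"tile",h[150,270:280:3].tolist())
big=[cv2.resize(T["image"][125:230,270:370],None,fx=6,fy=6,interpolation=2)]
cv2.imwrite("pics/c1.png",big[0][:,:,::-1])
E
```

```text
top
 corkish [  9 125  29  22 584] [ 22.8 135.8] [728.3 740.7   6. ]
 corkish [241 160  28  28 626] [254.3 173.5] [614.6  19.5   6. ]
 corkish [ 180  165   37   36 1055] [198.2 182.5] [586.1 188.5   6. ]
scene
 corkish [ 53   0  43 107 412] [74.6 54.4] [-929.4 -553.     6. ]
 corkish [342   0  16  76 310] [349.4  36.3] [-649.4 1036.5    6. ]
 corkish [ 379   97   54   32 1035] [406.9 110.6] [216.  818.4   6. ]
 corkish [ 458  144   54   40 1075] [486.9 163.7] [613.8 851.6   6. ]
 corkish [173 181  23  19 236] [185.9 190.4] [ 401.9 -166.2    6. ]
 corkish [292 192  35  26 721] [308.9 204.2] [592.5 185.3   6. ]
 corkish [247 213  29  23 508] [261. 224.] [621.   17.1   6. ]
((730.435302734375, 740.8204345703125), 54.798343658447266)
((614.58349609375, 19.571950912475586), 42.80919647216797)
((586.5028686523438, 188.4539031982422), 55.57456588745117)
cap px [[[156, 35, 72], [144, 12, 108], [143, 10, 107], [143, 10, 107], [156, 12, 108], [84, 12, 110]], [[167, 16, 115], [150, 10, 106], [144, 12, 109], [140, 7, 107], [144, 12, 110], [150, 17, 105]], [[138, 11, 112], [144, 11, 111], [160, 14, 110], [138, 12, 108], [143, 9, 110], [156, 12, 105]], [[140, 14, 112], [162, 12, 109], [130, 14, 111], [141, 16, 110], [143, 10, 107], [140, 7, 105]], [[140, 7, 105], [145, 14, 110], [138, 12, 110], [141, 16, 111], [144, 12, 110], [123, 23, 99]]]
lid px [[33, 20, 130], [30, 22, 129], [34, 27, 132], [33, 18, 128], [33, 18, 127]] tile [[19, 30, 118], [18, 26, 117], [16, 29, 116], [22, 33, 117]]
```

View pics/c1.png

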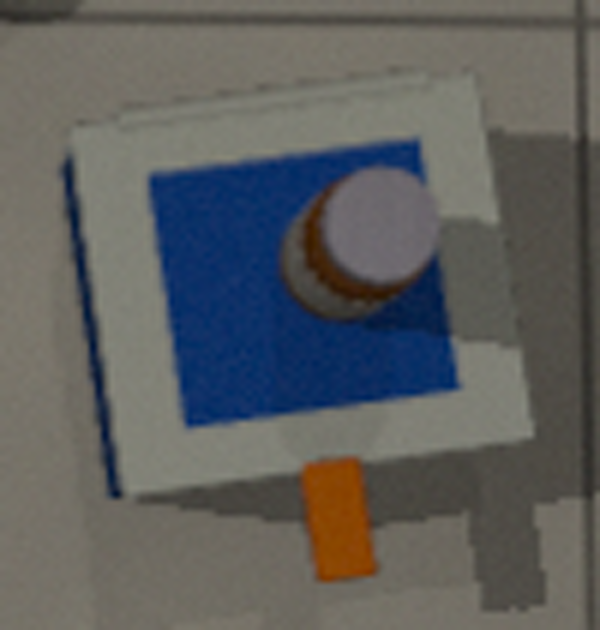

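The crop shows the tub turned slightly. The lid corners are near (75,128), (470,72), (533,437) and (130,495), the tab runs from (302,463) to (377,580), and the cap centre is (381,226).

Run:
```python
from h import *
np.set_printoptions(precision=1,suppress=True)
T=get_image("top");S=get_image("scene")
f=lambda p,z:onz(T,(270+p[0]/6-.5,125+p[1]/6-.5),z)[:2]
L=[f(p,118) for p in((75,128),(470,72),(533,437),(130,495))]
print("lid",L,[np.linalg.norm(L[i]-L[i-1]) for i in range(4)], np.mean(L,0))
tb=[f(p,120) for p in((302,463),(360,458),(377,573),(318,580))]
print("tab",tb,np.mean(tb,0))
for a,b in((L[3],L[0]),(L[2],L[1]),(tb[3],tb[0]),(tb[2],tb[1])): v=b-a;print("x dir deg",np.degrees(np.arctan2(v[1],v[0])))
for a,b in((L[1],L[0]),(L[2],L[3])): v=b-a;print("y dir deg-90",np.degrees(np.arctan2(v[1],v[0]))-90)
print("cap",f((381,226),248), "r", (f((381+58,226),248)-f((381-58,226),248)))
# scene cap
h=cv2.cvtColor(S["image"],cv2.COLOR_RGB2HSV)
c=T["image"]
cv2.imwrite("pics/c2.png",cv2.resize(S["image"][160:270,140:260],None,fx=5,fy=5,interpolation=2)[:,:,::-1])
```

```text
lid [array([679.5, -57.4]), array([ 708.1, -243.4]), array([ 536.4, -270.3]), array([508.5, -82.9])] [np.float64(172.94049834223657), np.float64(188.1099176257243), np.float64(173.79988760542713), np.float64(189.41810767867733)] [ 608.1 -163.5]
tab [array([ 523.6, -162.2]), array([ 526. , -189.1]), array([ 473.1, -196.6]), array([ 469.8, -169.3])] [ 498.1 -179.3]
x dir deg 8.473138401240552
x dir deg 8.904976716433506
x dir deg 7.477654072481429
x dir deg 8.001568093571176
y dir deg-90 8.71909333856226
y dir deg-90 8.45893638385894
cap [ 615.2 -178.4] r [  0.4 -49. ]
```

View pics/c2.png

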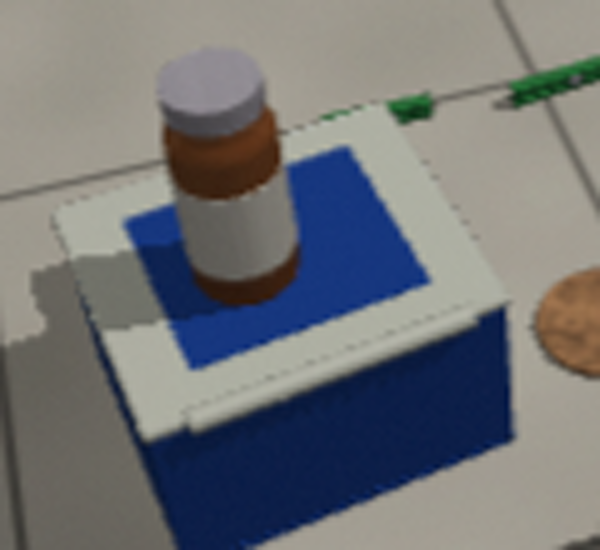

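```bash
cat >> h.py <<'E'
from scipy.spatial.transform import Rotation as R_
def go(P,yaw=8.6,n=1):
    """shift in tool axes (cm) and yaw turn to reach TCP P with tool x at yaw, tool down"""
    s=read_state(); R=R_.from_quat(s["ee_rot"]); X=R.as_matrix()[:,0]
    Rt=R_.from_euler('z',yaw,degrees=True)*R_.from_euler('x',180,degrees=True)
    print("t %.2f pos %s F %s w %.1f j %s"%(s["clock"],s["position"].round(1),s["contact_force"].round(1),s["gripper_width"],s["joints"].round(2)))
    print("shift target-tool axes cm",(Rt.inv().apply(np.array(P)-s["position"])/10).round(2),"now-tool",(R.inv().apply(np.array(P)-s["position"])/10).round(2),"turn deg",np.degrees((R.inv()*Rt).as_rotvec()).round(2))
E
python3 - <<'E'
from h import *
np.set_printoptions(precision=1,suppress=True)
T=get_image("top");S=get_image("scene")
g=lambda p:(140+p[0]/5-.5,160+p[1]/5-.5)
L=[onz(S,g(p),118)[:2] for p in((55,213),(383,100),(507,303),(143,440))]
print("lid S",L,np.mean(L,0))
for a,b in((0,3),(1,2)): v=L[b]-L[a];print(np.degrees(np.arctan2(v[1],v[0])))
print("cap S",onz(S,g((210,76)),248))
def tri(a,b):
    A=np.zeros((3,3));y=np.zeros(3)
    for o,r in(ray(T,a),ray(S,b)):
        r=r/np.linalg.norm(r);M=np.eye(3)-np.outer(r,r);A+=M;y+=M@o
    return np.linalg.solve(A,y)
print("cap tri",tri((270+381/6-.5,125+226/6-.5),g((210,76))))
print("mat tri",tri((198.2,182.5),(308.9,204.2)),tri((254.3,173.5),(261,224)))
# arm tcp reprojection
p=read_state()["position"]; print(proj(T,p),proj(S,p))
go([400,210,340])
E
```

```text
lid S [array([ 542.6, -271.4]), array([510.6, -81.7]), array([685.7, -60. ]), array([ 712.6, -248.7])] [ 612.9 -165.4]
7.6087593942535685
7.0715590248815925
cap S [ 616.3 -180.1  248. ]
cap tri [ 615.2 -179.3  246.9]
mat tri [586.8 189.   -0.4] [615.5  19.4  -0.6]
[ 22.5 330.9] [369.2  60.6]
t 0.40 pos [185.7 596.7 242.2] F [-0.  -0.9 -0.2] w 85.3 j [ 1.5  0.4  0.  -0.  -1.2 -0.3]
shift target-tool axes cm [15.4 41.4 -9.8] now-tool [31.9 30.6 -9.8] turn deg [  0.    0.  -25.9]
```

Emit:
{"api": "servo_tool", "payload": {
  "rows": [
    [1, 0, 0, -2.5, 0, 0, -6.5],
    [1, 0, 0, -2.5, 0, 0, -6.5],
    [1, 0, 0, -2.5, 0, 0, -6.5],
    [1, 0, 0, -2.5, 0, 0, -6.4],
    [1, 1.3, 3.5, 0, 0, 0, 0],
    [1, 1.3, 3.5, 0, 0, 0, 0],
    [1, 1.3, 3.5, 0, 0, 0, 0],
    [1, 1.3, 3.5, 0, 0, 0, 0],
    [1, 1.3, 3.5, 0, 0, 0, 0],
    [1, 1.3, 3.5, 0, 0, 0, 0],
    [1, 1.3, 3.5, 0, 0, 0, 0],
    [1, 1.3, 3.5, 0, 0, 0, 0]
  ]
}}

```text
clock: 1.6
position: [330.9, 334.0, 342.6]
ee_rot: [0.997, 0.075, 0.0, -0.0]
contact_force: [1.0, 0.6, 0.9]
gripper_width: 85.5
```

Emit:
{"api": "servo_tool", "payload": {
  "rows": [
    [1, 1.3, 3.5, 0, 0, 0, 0],
    [1, 1.3, 3.5, 0, 0, 0, 0],
    [1, 1.3, 3.5, 0, 0, 0, 0],
    [1, 1.3, 3.5, 0, 0, 0, 0],
    [1, 1.3, 3.5, 0, 0, 0, 0],
    [1, 1.3, 3.5, 0, 0, 0, 0],
    [1, 1.3, 3.5, 0, 0, 0, 0],
    [1, 1.3, 3.5, 0, 0, 0, 0],
    [1, 1.3, 3.5, 0, 0, 0, 0],
    [1, 1.3, 3.5, 0, 0, 0, 0],
    [1, 1.3, 3.5, 0, 0, 0, 0],
    [1, 1.3, 3.5, 0, 0, 0, 0]
  ]
}}

```text
clock: 2.8
position: [548.1, -58.0, 342.4]
ee_rot: [0.997, 0.075, 0.0, -0.0]
contact_force: [1.2, 1.5, 0.9]
gripper_width: 85.4
```

Emit:
{"api": "servo_tool", "payload": {
  "rows": [
    [1, 1.3, 2, 0, 0, 0, 0],
    [1, 1.3, 2, 0, 0, 0, 0],
    [1, 1.0, 2, 0, 0, 0, 0],
    [1, 1, 2, 0, 0, 0, 0],
    [1, 0, 0, 0, 0, 0, 0],
    [1, 0, 0, 0, 0, 0, 0]
  ]
}}

```text
clock: 3.4
position: [604.9, -128.9, 341.8]
ee_rot: [0.997, 0.075, -0.0, -0.0]
contact_force: [-0.3, 0.1, -0.6]
gripper_width: 85.3
```

Run:
```python
from h import *
go([615.5,-179,300]);
```

```text
t 3.40 pos [ 604.9 -128.9  341.8] F [-0.3  0.1 -0.6] w 85.3 j [ 0.05  0.33  0.17 -0.   -1.41  1.67]
shift target-tool axes cm [0.3  5.11 4.18] now-tool [0.3  5.12 4.18] turn deg [-0.02  0.05 -0.04]
```

Move over the jar and look before going down.

Emit:
{"api": "servo_tool", "payload": {
  "rows": [
    [1, 0.3, 2.5, 0, 0, 0, 0],
    [1, 0, 2.6, 1.4, 0, 0, 0],
    [1, 0, 0, 1.4, 0, 0, 0],
    [1, 0, 0, 1.4, 0, 0, 0],
    [1, 0, 0, 0, 0, 0, 0]
  ]
}}

```text
clock: 3.9
position: [614.3, -177.7, 298.4]
ee_rot: [0.997, 0.075, -0.002, -0.001]
contact_force: [-0.6, 0.1, 0.9]
gripper_width: 85.4
```

Run:
```python
from h import *
go([615.5,-179,200])
S=get_image("scene");T=get_image("top")
a=cv2.resize(S["image"][100:260,120:260],(525,600),interpolation=2);b=cv2.resize(T["image"][120:240,290:345],(275,600),interpolation=2)
cv2.imwrite("pics/d.png",np.hstack([a,b])[:,:,::-1])
```

```text
t 3.90 pos [ 614.3 -177.7  298.4] F [-0.6  0.1  0.9] w 85.4 j [-0.03  0.38  0.14 -0.   -1.34  1.75]
shift target-tool axes cm [0.1  0.14 9.84] now-tool [0.14 0.16 9.84] turn deg [-0.1   0.23  0.04]
```

View pics/d.png

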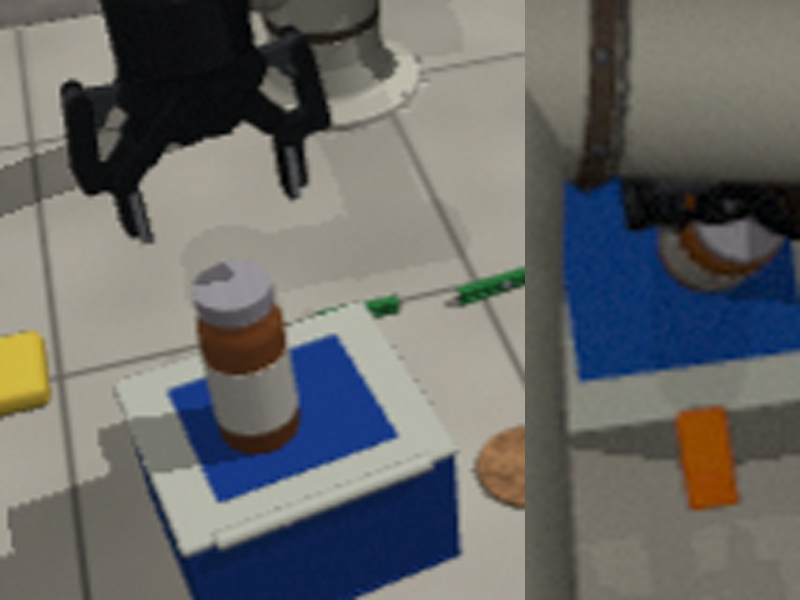

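Fingertips at (147,240) and (292,195) straddle the cap at (232,275). Next I lower and grip.

Emit:
{"api": "servo_tool", "payload": {
  "rows": [
    [1, 0.1, 0.1, 1.5, 0, 0, 0],
    [1, 0, 0, 1.5, 0, 0, 0],
    [1, 0, 0, 1.5, 0, 0, 0],
    [1, 0, 0, 1.5, 0, 0, 0],
    [1, 0, 0, 1.3, 0, 0, 0],
    [1, 0, 0, 1, 0, 0, 0],
    [1, 0, 0, 1, 0, 0, 0],
    [1, 0, 0, 0.4, 0, 0, 0],
    [1, 0, 0, 0, 0, 0, 0]
  ]
}}

```text
clock: 4.9
position: [616.7, -179.5, 202.8]
ee_rot: [0.997, 0.075, -0.0, -0.0]
contact_force: [0.4, -0.5, -0.3]
gripper_width: 85.7
```

Emit:
{"api": "servo_tool", "payload": {
  "rows": [
    [0.6, 0, 0, 0, 0, 0, 0],
    [0.6, 0, 0, 0, 0, 0, 0],
    [0.3, 0, 0, 0, 0, 0, 0],
    [0.3, 0, 0, 0, 0, 0, 0],
    [0.3, 0, 0, 0, 0, 0, 0],
    [0.3, 0, 0, 0, 0, 0, 0],
    [0.3, 0, 0, 0, 0, 0, 0],
    [0.3, 0, 0, 0, 0, 0, 0]
  ]
}}

```text
clock: 5.7
position: [617.1, -179.5, 204.3]
ee_rot: [0.997, 0.075, 0.001, 0.0]
contact_force: [-0.9, 2.1, 5.3]
gripper_width: 54.1
```

```bash
python3 -c "
from h import *
go([615.5,-179,200])"
```

```text
t 5.70 pos [ 617.1 -179.5  204.3] F [-0.9  2.1  5.3] w 54.1 j [-0.03  0.44 -0.    0.   -1.13  1.75]
shift target-tool axes cm [-0.15 -0.07  0.43] now-tool [-0.15 -0.07  0.43] turn deg [ 0.03 -0.08  0.03]
```

Emit:
{"api": "servo_tool", "payload": {
  "rows": [
    [0.3, 0, 0, 0, 0, 0, 0],
    [0.3, 0, 0, 0, 0, 0, 0],
    [0.3, 0, 0, 0, 0, 0, 0],
    [0.3, 0, 0, -0.5, 0, 0, 0],
    [0.3, 0, 0, -0.5, 0, 0, 0],
    [0.3, 0, 0, -0.5, 0, 0, 0],
    [0.3, 0, 0, 0, 0, 0, 0]
  ]
}}

```text
clock: 6.4
position: [617.0, -179.6, 218.6]
ee_rot: [0.997, 0.075, 0.0, 0.0]
contact_force: [-0.1, 0.3, -2.7]
gripper_width: 53.9
```

Run:
```python
from h import *
go([615.5,-179,200])
S=get_image("scene");a=cv2.resize(S["image"][90:250,120:260],(525,600),interpolation=2)
cv2.imwrite("pics/e.png",a[:,:,::-1])
```

```text
t 6.40 pos [ 617.  -179.6  218.6] F [-0.1  0.3 -2.7] w 53.9 j [-0.03  0.43  0.02  0.   -1.16  1.75]
shift target-tool axes cm [-0.14 -0.08  1.86] now-tool [-0.14 -0.08  1.86] turn deg [ 0.01 -0.02  0.  ]
```

View pics/e.png

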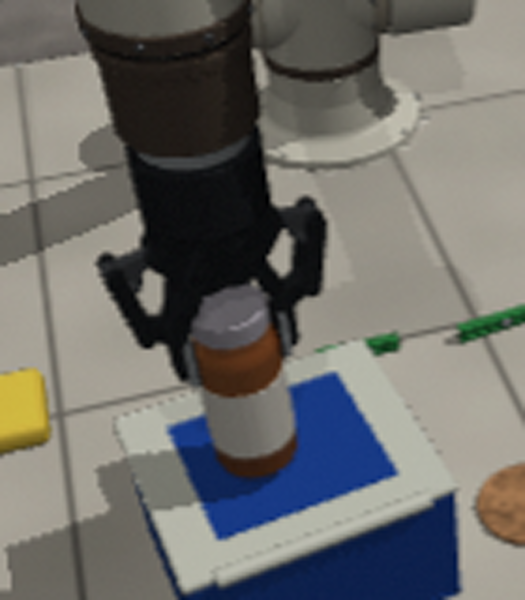

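The jar's body is held between the pads, upright and clear of the lid, with about 2.7 N of weight showing. I'll carry it to the larger mat.

Emit:
{"api": "servo_tool", "payload": {
  "rows": [
    [0.3, 0, 0, -1, 0, 0, 0],
    [0.3, 0, 0, -1.5, 0, 0, 0],
    [0.3, 0, -0.5, -1, 0, 0, 0],
    [0.3, 0.1, -1, 0, 0, 0, 0],
    [0.3, 0.2, -1.7, 0, 0, 0, 0],
    [0.3, 0.2, -2, 0, 0, 0, 0],
    [0.3, 0.2, -2, 0, 0, 0, 0],
    [0.3, 0.2, -2, 0, 0, 0, 0],
    [0.3, 0.2, -2, 0, 0, 0, 0],
    [0.3, 0.2, -2, 0, 0, 0, 0],
    [0.3, 0.2, -2, 0, 0, 0, 0],
    [0.3, 0.2, -2, 0, 0, 0, 0]
  ]
}}

```text
clock: 7.65
position: [606.8, -4.6, 252.3]
ee_rot: [0.997, 0.076, -0.001, -0.0]
contact_force: [-0.1, -0.1, -2.9]
gripper_width: 53.4
```

Emit:
{"api": "servo_tool", "payload": {
  "rows": [
    [0.3, 0.2, -2, 0, 0, 0, 0],
    [0.3, 0.2, -2, 0, 0, 0, 0],
    [0.3, 0.2, -2, 0, 0, 0, 0],
    [0.3, 0.2, -2, 0, 0, 0, 0],
    [0.3, 0.2, -2, 0, 0, 0, 0],
    [0.3, 0.2, -2, 0, 0, 0, 0],
    [0.3, 0, -2, 0, 0, 0, 0],
    [0.3, 0, -1.6, 0, 0, 0, 0],
    [0.3, 0, -1.2, 0, 0, 0, 0],
    [0.3, 0, -0.8, 0, 0, 0, 0],
    [0.3, 0, 0, 0, 0, 0, 0],
    [0.3, 0, 0, 0, 0, 0, 0]
  ]
}}

```text
clock: 8.85
position: [593.3, 168.7, 253.3]
ee_rot: [0.997, 0.075, -0.0, 0.0]
contact_force: [-0.1, 0.9, -2.4]
gripper_width: 54.0
```

```bash
python3 -c "
from h import *
go([589,188.5,92])"
```

```text
t 8.85 pos [593.3 168.7 253.3] F [-0.1  0.9 -2.4] w 54.0 j [ 0.54  0.36  0.    0.   -1.21  1.18]
shift target-tool axes cm [-0.13 -2.02 16.13] now-tool [-0.13 -2.03 16.13] turn deg [ 0.01  0.01 -0.  ]
```

Emit:
{"api": "servo_tool", "payload": {
  "rows": [
    [0.3, -0.1, -1, 0, 0, 0, 0],
    [0.3, 0, -1, 1, 0, 0, 0],
    [0.3, 0, 0, 1.5, 0, 0, 0],
    [0.3, 0, 0, 1.5, 0, 0, 0],
    [0.3, 0, 0, 1.5, 0, 0, 0],
    [0.3, 0, 0, 1.5, 0, 0, 0],
    [0.3, 0, 0, 1.5, 0, 0, 0],
    [0.3, 0, 0, 1.5, 0, 0, 0],
    [0.3, 0, 0, 1.5, 0, 0, 0],
    [0.3, 0, 0, 1.5, 0, 0, 0],
    [0.3, 0, 0, 1, 0, 0, 0],
    [0.3, 0, 0, 0.5, 0, 0, 0]
  ]
}}

```text
clock: 10.05
position: [588.8, 188.5, 106.7]
ee_rot: [0.997, 0.075, -0.001, 0.0]
contact_force: [-0.2, 1.0, -3.6]
gripper_width: 53.9
```

Emit:
{"api": "servo_tool", "payload": {
  "rows": [
    [0.3, 0, 0, 0, 0, 0, 0],
    [0.3, 0, 0, 0.2, 0, 0, 0],
    [0.3, 0, 0, 0.2, 0, 0, 0],
    [0.3, 0, 0, 0.2, 0, 0, 0],
    [0.3, 0, 0, 0, 0, 0, 0]
  ]
}}

```text
clock: 10.55
position: [589.3, 188.5, 102.3]
ee_rot: [0.997, 0.075, -0.0, -0.0]
contact_force: [0.4, 0.0, -3.7]
gripper_width: 54.1
```

```bash
python3 -c "
from h import *
go([589,188.5,92])"
```

```text
t 10.55 pos [589.3 188.5 102.3] F [ 0.4  0.  -3.7] w 54.1 j [ 0.57  0.5  -0.18 -0.   -0.89  1.15]
shift target-tool axes cm [-0.03 -0.    1.03] now-tool [-0.03 -0.    1.03] turn deg [-0.  0.  0.]
```

Emit:
{"api": "servo_tool", "payload": {
  "rows": [
    [0.3, 0, 0, 0.2, 0, 0, 0],
    [0.3, 0, 0, 0.2, 0, 0, 0],
    [0.3, 0, 0, 0.2, 0, 0, 0],
    [0.3, 0, 0, 0.1, 0, 0, 0],
    [0.3, 0, 0, 0, 0, 0, 0],
    [0.3, 0, 0, 0, 0, 0, 0]
  ]
}}

```text
clock: 11.15
position: [589.4, 188.6, 95.3]
ee_rot: [0.997, 0.075, 0.0, 0.0]
contact_force: [-0.2, -0.0, -4.0]
gripper_width: 53.7
```

Emit:
{"api": "servo_tool", "payload": {
  "rows": [
    [0.3, 0, 0, 0.1, 0, 0, 0],
    [0.3, 0, 0, 0.1, 0, 0, 0],
    [0.3, 0, 0, 0, 0, 0, 0],
    [0.3, 0, 0, 0, 0, 0, 0]
  ]
}}

```text
clock: 11.55
position: [589.4, 188.6, 93.3]
ee_rot: [0.997, 0.075, 0.0, -0.0]
contact_force: [-0.4, 0.0, -2.7]
gripper_width: 54.0
```

Emit:
{"api": "servo_tool", "payload": {
  "rows": [
    [0.3, 0, 0, 0.1, 0, 0, 0],
    [0.3, 0, 0, 0, 0, 0, 0],
    [0.3, 0, 0, 0, 0, 0, 0]
  ]
}}

```text
clock: 11.85
position: [589.8, 188.7, 93.2]
ee_rot: [0.997, 0.075, 0.001, -0.0]
contact_force: [-0.4, -0.1, 3.5]
gripper_width: 54.1
```

Emit:
{"api": "servo_tool", "payload": {
  "rows": [
    [0.3, 0, 0, 0.1, 0, 0, 0],
    [0.3, 0, 0, 0, 0, 0, 0],
    [0.3, 0, 0, 0, 0, 0, 0]
  ]
}}

```text
clock: 12.15
position: [590.1, 188.8, 93.2]
ee_rot: [0.997, 0.075, 0.001, -0.0]
contact_force: [-1.8, -0.6, 7.1]
gripper_width: 53.9
```

Contact with the mat. Back off 1 mm, release and rise.

Emit:
{"api": "servo_tool", "payload": {
  "rows": [
    [0.3, 0, 0, -0.1, 0, 0, 0],
    [0.3, 0, 0, 0, 0, 0, 0],
    [0.7, 0, 0, 0, 0, 0, 0],
    [0.75, 0, 0, 0, 0, 0, 0],
    [0.85, 0, 0, 0, 0, 0, 0],
    [1, 0, 0, 0, 0, 0, 0],
    [1, 0, 0, 0, 0, 0, 0],
    [1, 0, 0, 0, 0, 0, 0],
    [1, 0, 0, -0.5, 0, 0, 0],
    [1, 0, 0, -1, 0, 0, 0],
    [1, 0, 0, -1.5, 0, 0, 0],
    [1, 0, 0, -2, 0, 0, 0]
  ]
}}

```text
clock: 13.35
position: [589.1, 188.4, 143.0]
ee_rot: [0.997, 0.075, -0.0, 0.0]
contact_force: [-0.1, -0.2, 0.9]
gripper_width: 85.6
```

Emit:
{"api": "servo_tool", "payload": {
  "rows": [
    [1, 0, 0, -2.5, 0, 0, 0],
    [1, 0, 0, -2.5, 0, 0, 0],
    [1, 0, 0, -2.5, 0, 0, 0],
    [1, 0, 0, -2.5, 0, 0, 0],
    [1, 0, 0, 0, 0, 0, 0]
  ]
}}

```text
clock: 13.85
position: [591.4, 189.3, 248.0]
ee_rot: [0.997, 0.075, 0.005, -0.002]
contact_force: [0.2, 0.2, 1.4]
gripper_width: 85.1
```

Run:
```python
from h import *
go([494,-180,220],8.4)
S=get_image("scene");a=cv2.resize(S["image"][90:260,180:350],(600,600),interpolation=2)
cv2.imwrite("pics/f.png",a[:,:,::-1])
```

```text
t 13.85 pos [591.4 189.3 248. ] F [0.2 0.2 1.4] w 85.1 j [ 0.57  0.37 -0.    0.   -1.19  1.15]
shift target-tool axes cm [-15.03  35.11   2.8 ] now-tool [-15.21  35.05   2.56] turn deg [-0.15 -0.56  0.25]
```

View pics/f.png

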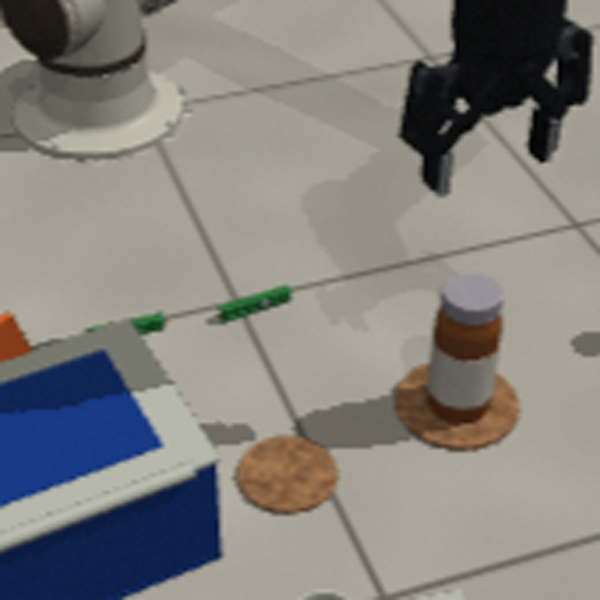

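Jar stands upright on the larger mat. Now go over the tab.

Emit:
{"api": "servo_tool", "payload": {
  "rows": [
    [1, -0.5, 1.2, 0, 0, 0, 0],
    [1, -1.1, 2.6, 0, 0, 0, 0],
    [1, -1.1, 2.6, 0, 0, 0, 0],
    [1, -1.1, 2.6, 0, 0, 0, 0],
    [1, -1.1, 2.6, 0, 0, 0, 0],
    [1, -1.1, 2.6, 0, 0, 0, 0],
    [1, -1.1, 2.6, 0, 0, 0, 0],
    [1, -1.1, 2.6, 0, 0, 0, 0],
    [1, -1.1, 2.6, 0, 0, 0, 0],
    [1, -1.1, 2.6, 0, 0, 0, 0],
    [1, -1.1, 2.6, 0, 0, 0, 0],
    [1, -1.1, 2.6, 0, 0, 0, 0]
  ]
}}

```text
clock: 15.1
position: [507.6, -126.5, 241.1]
ee_rot: [0.997, 0.075, -0.001, -0.0]
contact_force: [0.6, -0.2, -1.2]
gripper_width: 85.2
```

Emit:
{"api": "servo_tool", "payload": {
  "rows": [
    [1, -1.1, 2.6, 0.5, 0, 0, 0],
    [1, -0.7, 2, 0.5, 0, 0, 0],
    [1, -0.4, 1.2, 0.5, 0, 0, 0],
    [1, 0, 0.4, 0.5, 0, 0, 0],
    [1, 0, 0, 0.5, 0, 0, 0],
    [1, 0, 0, 0, 0, 0, 0]
  ]
}}

```text
clock: 15.7
position: [496.5, -188.9, 216.2]
ee_rot: [0.997, 0.075, -0.001, -0.0]
contact_force: [-0.1, 0.5, -0.2]
gripper_width: 85.8
```

Run:
```python
from h import *
go([495,-180,150],8.4)
```

```text
t 15.70 pos [ 496.5 -188.9  216.2] F [-0.1  0.5 -0.2] w 85.8 j [-0.06  0.25 -0.26 -0.   -1.06  1.78]
shift target-tool axes cm [-0.02 -0.91  6.62] now-tool [-0.   -0.9   6.62] turn deg [-0.05  0.12  0.23]
```

Emit:
{"api": "servo_tool", "payload": {
  "rows": [
    [1, 0, -0.9, 0, 0, 0, 0],
    [1, 0, 0, 1.5, 0, 0, 0],
    [1, 0, 0, 1.5, 0, 0, 0],
    [1, 0, 0, 1.5, 0, 0, 0],
    [1, 0, 0, 1.5, 0, 0, 0],
    [1, 0, 0, 1.5, 0, 0, 0],
    [1, 0, 0, 1.5, 0, 0, 0],
    [1, 0, 0, 1.0, 0, 0, 0],
    [0.8, 0, 0, 0.7, 0, 0, 0],
    [0.6, 0, 0, 0, 0, 0, 0],
    [0.5, 0, 0, 0, 0, 0, 0],
    [0.5, 0, 0, 0, 0, 0, 0]
  ]
}}

```text
clock: 16.9
position: [496.2, -180.7, 111.0]
ee_rot: [0.997, 0.075, 0.001, 0.0]
contact_force: [-0.5, 0.0, -0.4]
gripper_width: 42.3
```

Run:
```python
from h import *
go([495,-180,107],8.4)
S=get_image("scene");a=cv2.resize(S["image"][90:250,120:260],(525,600),interpolation=2)
T=get_image("top");b=cv2.resize(T["image"][170:260,300:341],(273,600),interpolation=2)
cv2.imwrite("pics/g.png",np.hstack([a,b])[:,:,::-1])
```

```text
t 16.90 pos [ 496.2 -180.7  111. ] F [-0.5  0.  -0.4] w 42.3 j [-0.04  0.36 -0.41  0.   -0.81  1.76]
shift target-tool axes cm [-0.1  -0.08  0.4 ] now-tool [-0.1  -0.08  0.4 ] turn deg [ 0.03 -0.09  0.22]
```

View pics/g.png

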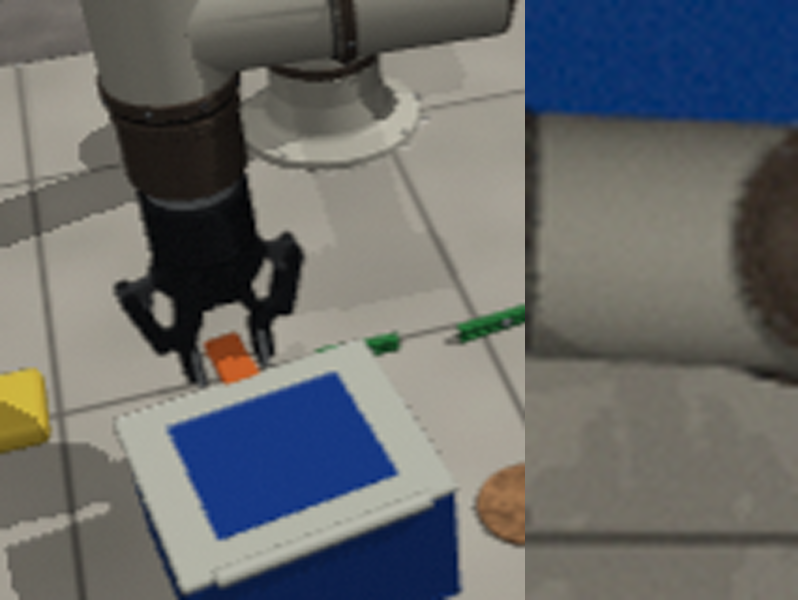

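Fingers straddle the tab at about (230,360). Close on it.

Emit:
{"api": "servo_tool", "payload": {
  "rows": [
    [0.5, -0.1, 0, 0.4, 0, 0, 0],
    [0.4, 0, 0, 0, 0, 0, 0],
    [0, 0, 0, 0, 0, 0, 0],
    [0, 0, 0, 0, 0, 0, 0],
    [0, 0, 0, 0, 0, 0, 0],
    [0, 0, 0, 0, 0, 0, 0],
    [0, 0, 0, 0, 0, 0, 0],
    [0, 0, 0, 0, 0, 0, 0]
  ]
}}

```text
clock: 17.8
position: [494.0, -179.8, 106.1]
ee_rot: [0.997, 0.075, -0.001, -0.001]
contact_force: [-2.0, 5.0, 1.1]
gripper_width: 26.9
```

Run:
```python
from h import *
go([495,-180,107],8.4)
a=np.radians(np.arange(0,61,5));x=20.3*(1-np.cos(a));z=20.3*np.sin(a);print(np.diff(x).round(2),np.diff(z).round(2))
```

```text
t 17.80 pos [ 494.  -179.8  106.1] F [-2.   5.   1.1] w 26.9 j [-0.04  0.36 -0.41 -0.   -0.8   1.76]
shift target-tool axes cm [ 0.1   0.03 -0.09] now-tool [ 0.1   0.03 -0.09] turn deg [-0.1   0.06  0.15]
[0.08 0.23 0.38 0.53 0.68 0.82 0.95 1.08 1.2  1.31 1.4  1.49] [1.77 1.76 1.73 1.69 1.64 1.57 1.49 1.4  1.31 1.2  1.08 0.95]
```

Emit:
{"api": "servo_tool", "payload": {
  "rows": [
    [0, 0, 0, -0.6, 0, 0, 0],
    [0, 0, 0, -0.6, 0, 0, 0],
    [0, 0.08, 0, -0.57, 0, 0, 0],
    [0, 0.11, 0, -0.88, 0, 0, 0],
    [0, 0.12, 0, -0.88, 0, 0, 0],
    [0, 0.19, 0, -0.87, 0, 0, 0],
    [0, 0.19, 0, -0.86, 0, 0, 0],
    [0, 0.26, 0, -0.85, 0, 0, 0],
    [0, 0.27, 0, -0.84, 0, 0, 0],
    [0, 0, 0, 0, 0, 0, 0],
    [0, 0, 0, 0, 0, 0, 0]
  ]
}}

```text
clock: 18.9
position: [506.3, -178.0, 175.2]
ee_rot: [0.997, 0.075, -0.0, -0.001]
contact_force: [1.5, 4.7, -5.3]
gripper_width: 26.7
```

Run:
```python
from h import *
go([494+12.2*.989,-179.8+12.2*.147,106.1+69.4],8.4)
```

```text
t 18.90 pos [ 506.3 -178.   175.2] F [ 1.5  4.7 -5.3] w 26.7 j [-0.04  0.3  -0.3  -0.   -0.97  1.76]
shift target-tool axes cm [-0.03 -0.   -0.03] now-tool [-0.03 -0.   -0.03] turn deg [-0.11  0.05  0.19]
```

Tracking well at 20°, with small forces. I'll continue to 60°.

Emit:
{"api": "servo_tool", "payload": {
  "rows": [
    [0, 0.34, 0, -0.82, 0, 0, 0],
    [0, 0.34, 0, -0.82, 0, 0, 0],
    [0, 0.41, 0, -0.79, 0, 0, 0],
    [0, 0.41, 0, -0.78, 0, 0, 0],
    [0, 0.47, 0, -0.75, 0, 0, 0],
    [0, 0.48, 0, -0.74, 0, 0, 0],
    [0, 0.54, 0, -0.7, 0, 0, 0],
    [0, 0.54, 0, -0.7, 0, 0, 0],
    [0, 0, 0, 0, 0, 0, 0]
  ]
}}

```text
clock: 19.8
position: [541.6, -172.8, 236.7]
ee_rot: [0.997, 0.075, -0.001, -0.001]
contact_force: [1.2, 4.6, -7.5]
gripper_width: 26.3
```

Emit:
{"api": "servo_tool", "payload": {
  "rows": [
    [0, 0.6, 0, -0.66, 0, 0, 0],
    [0, 0.6, 0, -0.65, 0, 0, 0],
    [0, 0.65, 0, -0.6, 0, 0, 0],
    [0, 0.66, 0, -0.6, 0, 0, 0],
    [0, 0.7, 0, -0.54, 0, 0, 0],
    [0, 0.7, 0, -0.54, 0, 0, 0],
    [0, 0.74, 0, -0.48, 0, 0, 0],
    [0, 0.75, 0, -0.47, 0, 0, 0],
    [0, 0, 0, 0, 0, 0, 0],
    [0, 0, 0, 0, 0, 0, 0],
    [0, 0, 0, 0, 0, 0, 0]
  ]
}}

```text
clock: 20.9
position: [594.8, -165.0, 281.6]
ee_rot: [0.997, 0.075, -0.001, -0.001]
contact_force: [0.3, 4.8, -8.3]
gripper_width: 26.6
```

Run:
```python
from h import *
go([494+101.5*.989,-179.8+101.5*.147,106.1+175.8],8.4)
S=get_image("scene");T=get_image("top")
cv2.imwrite("pics/i.png",np.hstack([cv2.resize(S["image"][90:250,120:260],(420,480),interpolation=2),cv2.resize(T["image"][110:230,270:365],(380,480),interpolation=2)])[:,:,::-1])
```

```text
t 20.90 pos [ 594.8 -165.   281.6] F [ 0.3  4.8 -8.3] w 26.6 j [-0.01  0.35  0.05 -0.   -1.28  1.73]
shift target-tool axes cm [-0.04 -0.02 -0.03] now-tool [-0.04 -0.02 -0.02] turn deg [-0.08  0.11  0.23]
```

View pics/i.png

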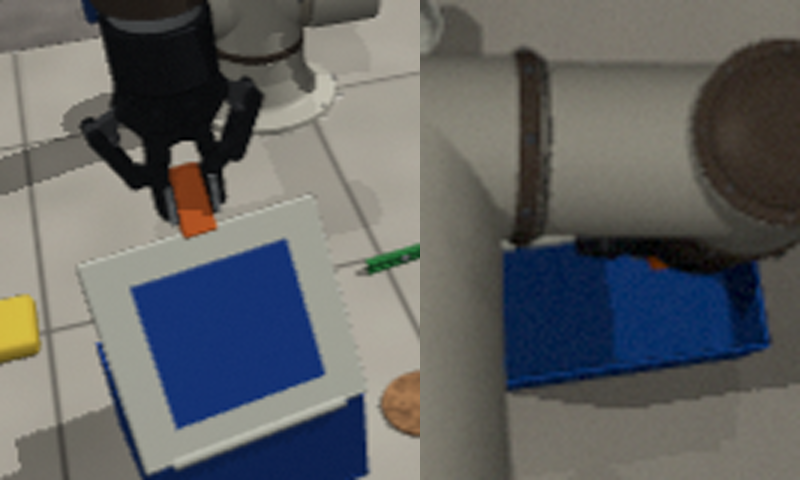

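Lid is open with the tab still pinched. I'll check the angle from the lid corners at (80,265), (312,197) and (145,473), (362,395) in the left crop.

Run:
```python
from h import *
S=get_image("scene");g=lambda p:(120+p[0]/3-.5,90+p[1]/3-.5)
ex=np.array([.9888,.147,0]);ey=np.array([-.147,.9888,0]);z=np.array([0,0,1])
tub=np.array([612,-163.5,0]);H=tub+85*ex+114*z
for p,side in(((80,265),-98),((312,197),98)):
    o,r=ray(S,g(p)); t=((tub+side*ey-o)@ey)/(r@ey); P=o+r*t-H
    print("edge",(P@ex).round(1),P[2].round(1),"angle",np.degrees(np.arctan2(P[2],-(P@ex))).round(1),"r",np.hypot(P@ex,P[2]).round(1))
# model corner reprojection for angles
for a in(55,60,65):
    c,s=np.cos(np.radians(a)),np.sin(np.radians(a))
    print(a,[((proj(S,H+k*ey-175*c*ex+175*s*z+4*(s*ex+c*z))+.5-[120,90])*3).round(0) for k in(-98,98)])
d=read_state();print(d["position"],d["contact_force"],d["gripper_width"],d["wrist_torque"])
cv2.imwrite("pics/j.png",S["image"][:,:,::-1])
```

```text
edge -55.7 177.7 angle 72.6 r 186.2
edge -99.1 140.3 angle 54.8 r 171.7
55 [array([ 76., 266.]), array([313., 193.])]
60 [array([ 78., 268.]), array([318., 194.])]
65 [array([ 80., 271.]), array([324., 196.])]
[ 594.76279555 -164.9988724   281.63210042] [-0.66228304  5.54577239 -8.38750826] 27.19499578228082 [ 1.33626027  0.24849229 -0.01983706]
```

View pics/j.png

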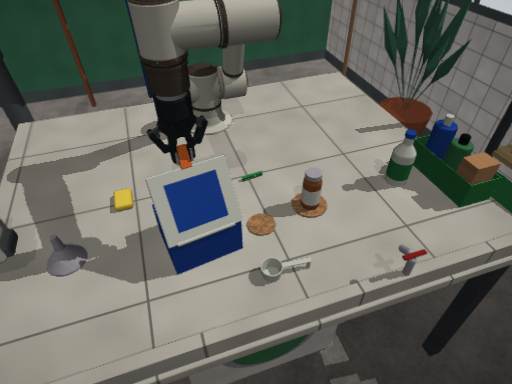

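The jar is on the mat and the other objects look untouched. This view hardly responds to lid angle, so I'll check with the tab's position in both views.

Run:
```python
from h import *
np.set_printoptions(precision=1,suppress=True)
T=get_image("top");S=get_image("scene")
ex=np.array([.9888,.147,0]);ey=np.array([-.147,.9888,0]);z=np.array([0,0,1])
H=np.array([612,-163.5,0])+85*ex+114*z
for n,d in(("top",T),("scene",S)):
    for s,c,m in blobs(d,(3,170,80),(20,255,255),4): 
        if 100<c[0]<350 and s[4]<600: print(n,"orange",s,c)
    for a in(54,57,60,63,66):
        c,s=np.cos(np.radians(a)),np.sin(np.radians(a)); u=-c*ex+s*z; nrm=s*ex+c*z
        P=np.array([proj(d,H+k*ey+r*u+t*nrm) for k in(-14,14) for r in(175,226) for t in(-6,6)])
        print(n,a,"tab min",P.min(0),"max",P.max(0))
```

```text
top orange [328 175   3   2   4] [328.8 175.8]
top 54 tab min [323.1 167.1] max [339.1 182.9]
top 57 tab min [322.9 163.7] max [339.  178.7]
top 60 tab min [322.7 160.3] max [338.9 174.3]
top 63 tab min [322.4 156.8] max [338.6 169.7]
top 66 tab min [322.1 153.2] max [338.3 165.1]
scene orange [177 145  15  24 240] [183.5 156.4]
scene orange [312 181   9   7  29] [317.1 184. ]
scene 54 tab min [172.5 143.1] max [191.3 167.2]
scene 57 tab min [173.2 143. ] max [192.1 167.4]
scene 60 tab min [174.1 143. ] max [193.  167.8]
scene 63 tab min [175.  143.1] max [193.9 168.4]
scene 66 tab min [176.  143.6] max [195.  169.2]
```

Vision gives about 58.5–59° and the arm position gives about 59.8°. I'll nudge up by about 0.7°, settle and hand in.

Emit:
{"api": "servo_tool", "payload": {
  "rows": [
    [0, 0.1, 0, -0.06, 0, 0, 0],
    [0, 0.1, 0, -0.06, 0, 0, 0],
    [0, 0, 0, 0, 0, 0, 0],
    [0, 0, 0, 0, 0, 0, 0],
    [0, 0, 0, 0, 0, 0, 0]
  ]
}}

```text
clock: 21.65
position: [595.9, -164.8, 282.3]
ee_rot: [0.997, 0.075, -0.002, -0.001]
contact_force: [-1.3, 6.3, -9.0]
gripper_width: 26.8
```

Run:
```python
from h import *
d=read_state();print(d["clock"],d["position"],d["contact_force"],d["gripper_width"])
print(job_done())
```

```text
21.65 [ 595.94677298 -164.83692121  282.33343638] [-1.27342865  6.3419347  -8.95805096] 26.77948685540572
the job is handed in; nothing more can be done
None
```

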